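Put the paint tray back into its case

ROBOT

A 6-joint arm with a two-finger parallel gripper is mounted at the origin on the work surface. World frame = base frame: x ahead of the robot, y to its left, z up, the work surface at z = 0. Lengths are in mm, angles in rad, forces in N, time in s.
With the tool pointing down it reaches from about 275 to 825 mm from the base axis. Payload 5.2 kg.
Tool frame: the origin (TCP) lies at the very end of the fingers, on their centre line; the grasp point (between the pads) lies 19 mm behind it; z points along the fingers, y is the direction in which the jaws open and shut (so a half turn about z gives the same grasp; the last joint's range is limited). The gripper opens to 93 mm and grips with 3 to 60 N. Pads are 15 mm wide; open, the fingers measure 128 mm over their backs; the gripper's body (75 mm by 188 mm) begins 65 mm behind the grasp point.
Start: joints at [-1.38, 0.259, 1.535, -0, 1.348, -0.203], TCP at [211.056, -507.898, 218.653] pointing down, gripper open.
Joint ranges: [-3.14, 3.14], [-0.91, 2.08], [0.19, 2.58], [-1.22, 4.36], [0.22, 2.71], [-3.12, 3.12]. Speed limits (rad/s): [2.57, 2.57, 3.14, 3.14, 3.14, 3.14].

INTERFACE

Orientations are given as [roll, pitch, yaw] about the fixed x, y, z axes, in that order (R = Rz(yaw) Ry(pitch) Rx(roll)).
In Python, from bench import robot gives the robot as it stands. The module is installed in compiled form; this text tells all that it offers. Calls block until the motion is done:
- robot.move_ptp(position, orientation): joint-space move of the TCP to a pose.
- robot.move_linear(position, ori=None, speed=150, f_stop=None): straight line of the TCP; ori=None keeps the orientation; speed is the mean speed in mm/s. With f_stop (N) it stops when the force on the tool has changed by that much, and returns True; else False.
- robot.move_j(angles): joint-space move.
- robot.move_gripper(opening): opening from 0.0 (shut) to 1.0 (fully open); the grip force is fixed at half the most; returns when the fingers have stopped.
- robot.sleep(seconds).
- robot.inverse_kinematics(position, orientation): joint angles nearest the present ones, or None.
- robot.get_image(name): name is "scene" or "side" or "wrist"; returns a dict with "img" (420x560x3 uint8, blue, green, red), "fovy" (degrees; the focal length in pixels is half the picture's height over the tangent of half this angle, whatever the lens; pixels are square), "cx", "cy" (the principal point, pixels), "k1" (the pictures are not rectified: a ray, as slopes to the right and down, at radius r is drawn at 1 + k1 r^2 times it, then the intrinsics apply), "eye" and "orientation" of the camera in the world. Camera axes: x right, y down, z forward; pixel columns grow to the right and rows downward; lengths in mm; the calibration is good to about 2 mm. A picture is of the moment at which its call begins. There is no depth.
A pose or a line that the arm cannot do raises robot.MotionError and nothing moves.
- robot.hand_in(): hands the job in, once; it reports no verdict.
Readings, each from a call of its own:
- robot.current_t(): time.
- robot.current_qpos(): joint angles.
- robot.current_joint_vel(): joint speeds.
- robot.current_joint_efforts(): joint torques, N m.
- robot.current_tcp_pos(): TCP position.
- robot.current_eef_rot(): TCP orientation.
- robot.current_contact_force(): force on the tool from outside, world axes, zero at the start.
- robot.current_ft_torque(): the same for the moment, N m.
- robot.current_gripper_width(): opening from 0.0 (shut) to 1.0 (fully open).
Only numpy, scipy, OpenCV 4.12 (cv2) and the standard library are available. Lean on these libraries where they do the work, as an engineer would, in place of code of your own. Each camera call takes 0.05 s, during which the arm holds its last target.

TASK

Slide the loose white paint tray along the table into the mouth of the green case, sloping end first, and push it home until the sprung roller in the case's roof has dropped into the tray's groove and the end stop is felt. Press it home gently rather than ramming it, and leave the paint jar, the egg cup and the basket of eggs where they stand.

Things in the scene. Friction and masses are not known exactly. Their poses are not given: they have to be found in the camera images.
- tray_center (a point): Paint tray: flat white slab with round colour pans on top, 120 mm long (x), 96 mm wide (y, too wide to grasp), 16 mm tall; about 0.2 kg, loose, sliding flat on the table. Point at its centre, 8 mm above its underside. +x points to its front, the end that goes in first. It starts outside the case on the mouth's side, up to about 0.65 rad off the case's direction. Its rear is a plain upright face.
- tray_front (a point): Middle of the tray's front edge, 60 mm ahead of its centre, on the underside. Over the last 10 mm the top slopes down from 16 to 10.5 mm height.
- tray_groove (a point): Middle of the groove across the tray's top, 10 mm behind the tray's centre, at the height of the top face; the groove is 10 mm wide and 5.5 mm deep.
- case: Green case with clear roof and blue floor, fixed to the table. Origin on the table, 60 mm in from the mouth (which is at x = -60 mm); +x the way the tray goes in, z up. Channel 99 mm wide about y = 0, 18 mm high, no sill; walls 4.5 mm, roof's top at 21 mm, its fittings up to 40 mm. An adjustable end stop inside sets how deep the tray goes; home is felt, not known: see joint catch.
- case_mouth (a point): Centre of the case's mouth, 9 mm above the table, axes as the case. From its sides two green guides, 18 mm high, flare outward by 20 degrees over 20 mm towards the incoming tray, to 113 mm apart inside.
- catch (a joint): Height of the spring catch, a 12 mm steel roller in the roof 15 to 40 mm inside the mouth: 0 hanging, 13 mm over the table, 3 mm riding on the tray, under 1 mm in the groove. Presses down with 2 N, drags (push 2 to 8 N; over 20 N is ramming), no pull-in. It is set along with the end stop: at home the tray's centre is 10 to 35 mm short of the case's origin; 1 mm deeper the tray meets the end stop.
- paint_jar: Paint jar, 52 mm diameter, 62 mm tall, red cap, loose; origin at the centre of its underside. Leave alone.
- egg_cup: White egg cup with a red egg, 48 mm diameter, 71 mm tall, loose; origin at the centre of its underside. Leave alone.
- basket: Round brown basket of dyed eggs, 132 mm diameter, about 60 mm tall, loose; origin at the centre of its underside. Leave alone.
Not all that is in view belongs to the job. Of the things that look like the case, the middle-sized one is meant.

How it is judged:
By the outcome, as a careful person would: the job done as asked, in the order asked, and still so for the second after the job is handed in, with the robot touching nothing.
It also fails if it takes over 72 s, if anything falls off the work surface, if the arm or the gripper's body presses on something with over 40 N, if the wrist force passes 120 N, or if a joint passes its speed limit or range.

## Working session

There is one attempt and no reset: what is moved stays moved. The work goes in short steps, each a Python script; the robot and the scene stay as the last script left them, time stands still between calls to the robot, and variables do not carry over. Pictures are saved under pics/ and viewed, and the job is handed in when it is done.

```bash
mkdir -p pics; ls; python3 - <<'E'
from bench import robot
import cv2
for n in ["scene","side","wrist"]:
    d=robot.get_image(n)
    cv2.imwrite(f"pics/{n}0.png",d["img"])
    print(n,{k:v for k,v in d.items() if k!="img"})
print(robot.current_t(),robot.current_eef_rot())
E
```

```text
pics
scene {'fovy': 46.11046301465943, 'cx': 271.87483556016497, 'cy': 207.53929325254813, 'k1': -0.018032411255349733, 'eye': array([1410.27749429,   14.13931974, 1295.22395806]), 'orientation': array([-2.49988786, -0.00981132,  1.60775959])}
side {'fovy': 51.572152843044854, 'cx': 281.5152711744588, 'cy': 208.78152974302273, 'k1': 0.031391089738138624, 'eye': array([-280.01938564,  738.62953465,  887.82296802]), 'orientation': array([-2.23743649,  0.0180722 , -2.37287344])}
wrist {'fovy': 66.11285416276644, 'cx': 283.22228239758573, 'cy': 214.59258241879115, 'k1': -0.03684640749438836, 'eye': array([ 273.87709572, -482.74272863,  383.82826778]), 'orientation': array([ 2.89390892e+00,  2.01415131e-03, -1.17741206e+00])}
0.15 [-3.14020070e+00 -3.06349441e-04  3.93791063e-01]
```

View pics/scene0.png

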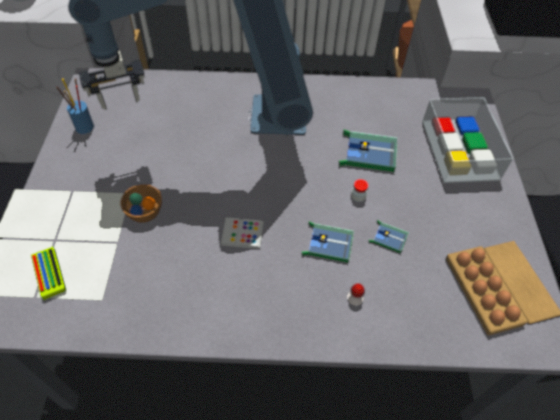

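View pics/side0.png

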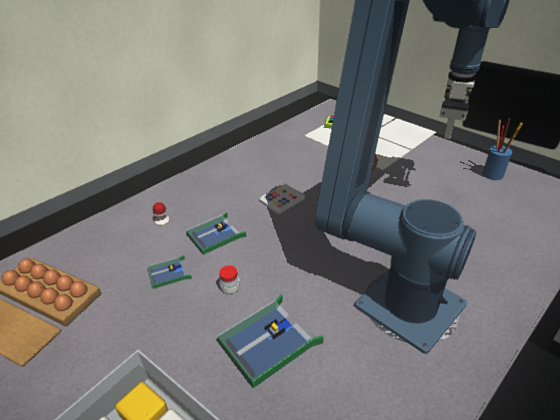

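View pics/wrist0.png

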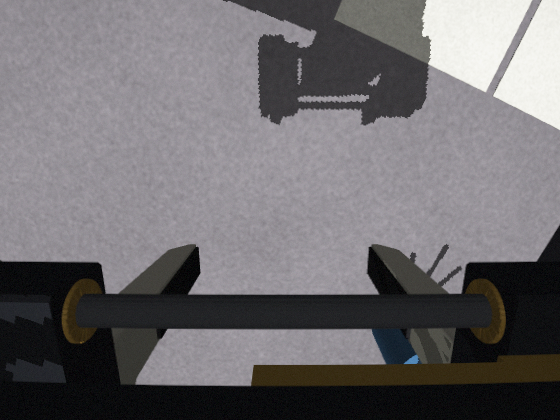

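```bash
cat > h.py <<'E'
import numpy as np, cv2
from scipy.spatial.transform import Rotation as R
from bench import robot
def grab(n,save=None):
    d=robot.get_image(n)
    if save: cv2.imwrite(f"pics/{save}.png",d["img"])
    return d
def K(d):
    f=d["img"].shape[0]/2/np.tan(np.radians(d["fovy"])/2)
    return np.array([[f,0,d["cx"]],[0,f,d["cy"]],[0,0,1.]]),np.array([d["k1"],0,0,0.])
def ray(d,uv,z=0):
    k,dist=K(d)
    p=cv2.undistortPoints(np.array(uv,float).reshape(-1,1,2),k,dist).reshape(-1,2)
    v=np.c_[p,np.ones(len(p))]@R.from_euler('xyz',d["orientation"]).as_matrix().T
    e=np.array(d["eye"]); s=(z-e[2])/v[:,2]
    return e+v*s[:,None]
def proj(d,P):
    k,dist=K(d); M=R.from_euler('xyz',d["orientation"]).as_matrix()
    q=(np.array(P,float).reshape(-1,3)-d["eye"])@M
    return cv2.projectPoints(q,np.zeros(3),np.zeros(3),k,dist)[0].reshape(-1,2)
E
python3 - <<'E'
from h import *
d=grab("scene")
names=dict(tray=(242,233),big=(370,150),mid=(328,241),small=(389,236),jar=(360,198),cup=(356,301),basket=(141,210))
for n,p in names.items(): print(n,ray(d,[p],0)[0].round())
im=cv2.resize(d["img"][190:320,210:420],None,fx=3.8,fy=3.8,interpolation=cv2.INTER_CUBIC)
cv2.imwrite("pics/crop1.png",im[:600,:800])
E
```

```text
tray [547. -99.   0.]
big [168. 335.   0.]
mid [565. 171.   0.]
small [538. 364.   0.]
jar [390. 283.   0.]
cup [768. 245.   0.]
basket [ 472. -435.    0.]
```

View pics/crop1.png

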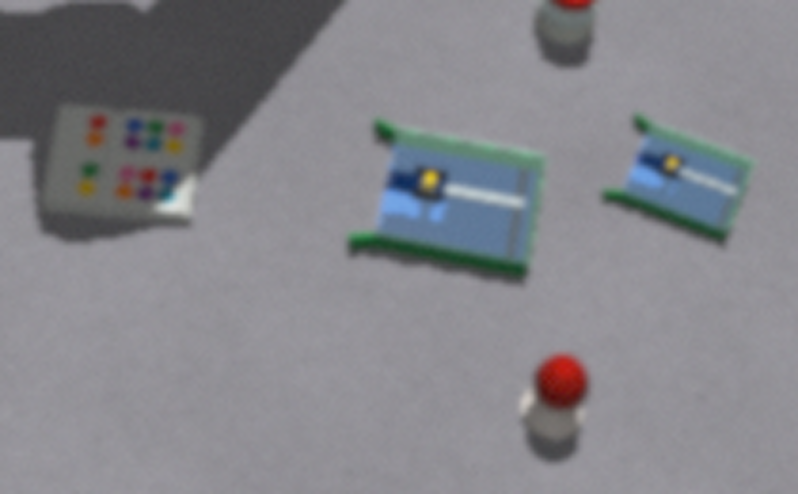

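```bash
python3 - <<'E'
from h import *
robot.move_ptp([470,40,300],[np.pi,0,0])
d=grab("wrist","w1"); print(robot.current_t(),d["eye"],d["orientation"])
print(proj(d,[[547,-99,0],[565,171,0]]))
E
```

```text
2.4417 [538.21174905  38.24131656 465.70319466] [ 2.89311247e+00  3.76584034e-04 -1.57202436e+00]
[[381.32298027 126.6341765 ]
 [187.70668492 113.50623059]]
```

View pics/w1.png

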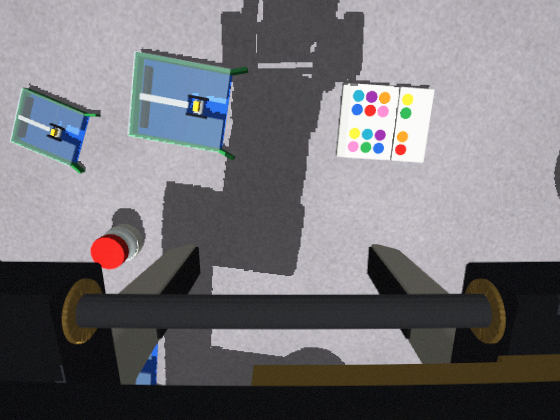

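```bash
python3 - <<'E'
import cv2,numpy as np
im=cv2.imread("pics/w1.png")
cv2.imwrite("pics/c2.png",cv2.resize(im[35:175,115:260],None,fx=4.2,fy=4.2,interpolation=cv2.INTER_CUBIC))
cv2.imwrite("pics/c3.png",cv2.resize(im[70:175,325:445],None,fx=5,fy=5,interpolation=cv2.INTER_CUBIC))
E
```

```text
(no output)
```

View pics/c2.png

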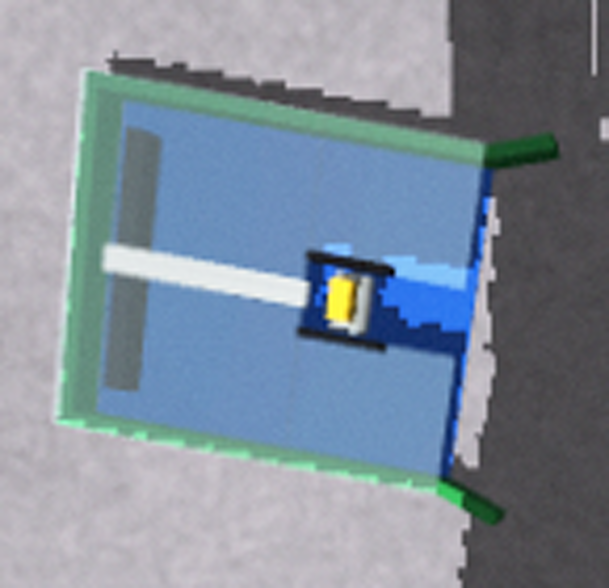

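View pics/c3.png

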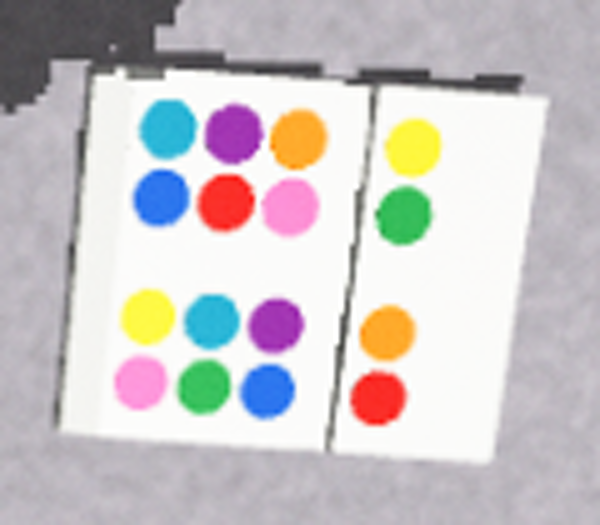

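```bash
cat > m1.py <<'E'
from h import *
d=dict(img=np.zeros((420,560,3)),fovy=66.11285416276644,cx=283.22228239758573,cy=214.59258241879115,k1=-0.03684640749438836,eye=np.array([538.21174905,38.24131656,465.70319466]),orientation=np.array([2.89311247e+00,3.76584034e-04,-1.57202436e+00]))
c=lambda p:np.array(p)/4.2+[115,35]-0.4
t=lambda p:np.array(p)/5+[325,70]-0.4
roof=np.r_[ray(d,[c((87,70)),c((487,145)),c((445,487)),c((60,420))],21)]
print("roof\n",roof.round(1)); 
for i in range(4): print(np.linalg.norm(roof[i]-roof[(i+1)%4]).round(1),end=' ')
m=(roof[1]+roof[2])/2; b=(roof[0]+roof[3])/2; 
print("\nmouth",m.round(1),"yaw",np.arctan2(*(b-m)[1::-1]), "yaw mouth line",np.arctan2(*(roof[1]-roof[2])[1::-1])+0)
sl=[roof[0]-roof[1],roof[3]-roof[2]]
print([np.arctan2(v[1],v[0]) for v in sl])
rear=ray(d,[t((548,97)),t((493,462))],16); fr=ray(d,[t((92,73)),t((60,432))],10.5); g=ray(d,[t((376,85)),t((330,450))],16)
print("rear",rear.round(1),"front",fr.round(1)); 
R_=rear.mean(0);F=fr.mean(0)
print("len",np.linalg.norm((F-R_)[:2]),"w",np.linalg.norm(rear[0]-rear[1]),np.linalg.norm(fr[0]-fr[1]),"yaw",np.arctan2(*(F-R_)[1::-1]),"ctr",(F+R_)/2)
print("groove from rear",np.linalg.norm((g.mean(0)-R_)))
for e in (rear,fr,g): v=e[0]-e[1]; print("edge yaw",np.arctan2(v[1],v[0])+np.pi/2)
E
python3 m1.py
```

```text
roof
 [[641.3 227.7  21. ]
 [618.4 106.   21. ]
 [515.2 123.5  21. ]
 [537.2 247.   21. ]]
123.8 104.7 125.5 106.0 
mouth [566.8 114.8  21. ] yaw 1.389581501060125 yaw mouth line -0.16756391926391473
[np.float64(1.3846631982291102), np.float64(1.394432446864052)]
rear [[ 595.6 -161.8   16. ]
 [ 499.4 -156.3   16. ]] front [[601.4 -41.1  10.5]
 [506.9 -36.   10.5]]
len 120.66755867471176 w 96.38506775410306 94.62301140006606 yaw 1.5155893967819976 ctr [550.82302126 -98.77750532  13.25      ]
groove from rear 46.25080852080043
edge yaw 1.5140422074212196
edge yaw 1.516506260388967
edge yaw 1.5165742202785872
```

```bash
python3 - <<'E'
from h import *
robot.move_gripper(0.5)
h=np.array([np.cos(1.5156),np.sin(1.5156)]); p=np.array([550.8,-98.8])-h*95
print(robot.inverse_kinematics([*p,130],[np.pi,0,1.5156]),robot.current_qpos())
robot.move_ptp([*p,130],[np.pi,0,1.5156])
d=grab("wrist","w2"); print(d)if 0 else print(robot.current_t(),list(d["eye"]),list(d["orientation"]))
robot.move_linear([*p,6],speed=80)
print(robot.current_t(),robot.current_contact_force(),robot.current_tcp_pos())
d=grab("wrist","w3");print(list(d["eye"]),list(d["orientation"]))
grab("side","s3")
E
```

```text
[-0.53367501  0.38169656  1.58769928  0.          1.17219682 -0.47847868] [-1.52172473e-01  7.01078761e-02  1.56613354e+00 -1.42656911e-06
  1.50530844e+00  1.41858816e+00]
5.05 [np.float64(549.6839455611226), np.float64(-126.74420064728098), np.float64(296.2235378602873)] [np.float64(2.893594527467107), np.float64(-0.0007621803033155405), np.float64(-0.055935993325907596)]
6.75 [-0.29451304  0.17485431  0.22495444] [ 545.93855988 -193.87170141    6.54191083]
[np.float64(549.7564348150249), np.float64(-127.13980302913558), np.float64(172.39704743249564)] [np.float64(2.893185355504624), np.float64(-0.0012294460235999782), np.float64(-0.05558552727455601)]
```

View pics/w2.png

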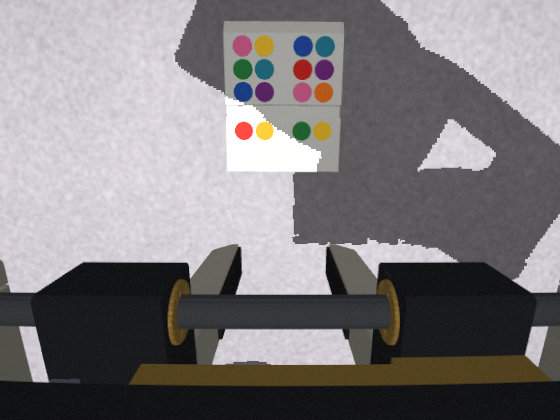

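View pics/w3.png

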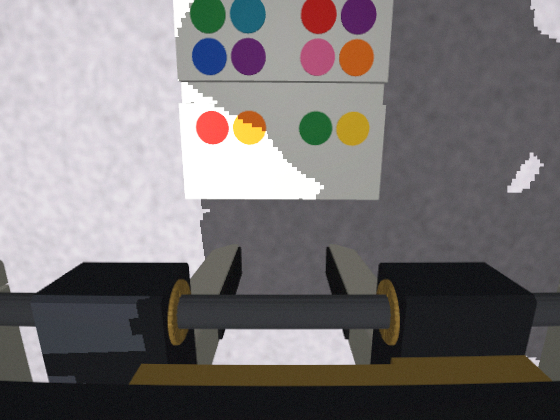

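View pics/s3.png

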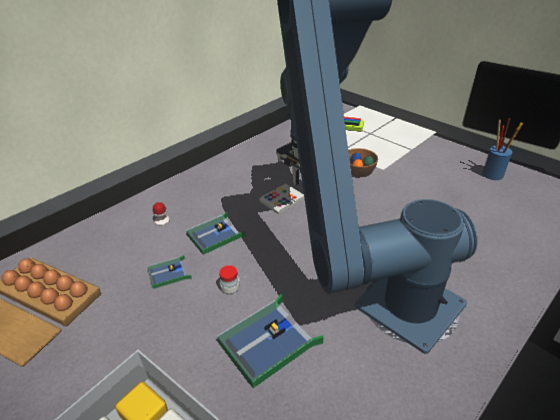

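```bash
python3 - <<'E'
from h import *
b=dict(img=np.zeros((420,560,3)),fovy=66.11285416276644,cx=283.22228239758573,cy=214.59258241879115,k1=-0.03684640749438836)
w2=dict(b,eye=np.array([549.68,-126.74,296.22]),orientation=[2.893594527,-0.00076218,-0.055935993])
w3=dict(b,eye=np.array([549.756,-127.14,172.397]),orientation=[2.893185355,-0.001229446,-0.055585527])
r=ray(w2,[[227.5,171.5],[339.5,171.5]],16); f=ray(w2,[[223.5,22],[344,23.5]],10.5); r3=ray(w3,[[186,199],[379.5,198.5]],16)
for x in (r,f,r3): v=x[1]-x[0]; print(x.round(1).tolist(),np.hypot(*v[:2]),np.arctan2(v[1],v[0])+np.pi/2,x.mean(0))
E
```

```text
[[499.8, -156.4, 16.0], [596.9, -161.8, 16.0]] 97.21849271247034 1.5147808191786518 [ 548.33122412 -159.08414103   16.        ]
[[506.9, -36.9, 10.5], [603.5, -43.4, 10.5]] 96.91329295984374 1.5037097798219352 [555.20172293 -40.11109768  10.5       ]
[[500.1, -156.1, 16.0], [595.8, -161.2, 16.0]] 95.89152072075481 1.5175905133013776 [ 547.96767775 -158.65915318   16.        ]
```

```bash
cat > push.py <<'E'
from h import *
from scipy.interpolate import CubicHermiteSpline
OFF=60+7.5
def run(tray,yaw,mouth,cyaw,u1,n,speed,z=6):
    e=np.array([np.cos(cyaw),np.sin(cyaw)]);nn=np.array([-e[1],e[0]])
    r=np.array(tray)-mouth; u0,v0=r@e,r@nn; s0=np.tan(yaw-cyaw)
    print("u0,v0,dyaw",u0,v0,yaw-cyaw)
    c=CubicHermiteSpline([u0,u1],[v0,0],[s0,0])
    # first contact
    h=np.array([np.cos(yaw),np.sin(yaw)])
    robot.move_linear([*(np.array(tray)-h*(OFF+3)),z],[np.pi,0,yaw],speed=40)
    for u in np.linspace(u0,u1,n+1)[1:]:
        y=cyaw+np.arctan(c(u,1)); h=np.array([np.cos(y),np.sin(y)])
        p=mouth+u*e+c(u)*nn-h*OFF
        robot.move_linear([*p,z],[np.pi,0,y],speed=speed)
        print(round(u,1),round(robot.current_t(),2),robot.current_contact_force().round(2))
E
python3 - <<'E'
from push import *
run([551.2,-99],1.515,np.array([566.8,114.8]),1.392,-88,8,40)
d=grab("wrist","w4");print(list(d["eye"]),list(d["orientation"]));
d=grab("scene","sc4")
cv2.imwrite("pics/sc4c.png",cv2.resize(d["img"][190:320,210:420],None,fx=3.8,fy=3.8,interpolation=cv2.INTER_CUBIC))
E
```

```text
u0,v0,dyaw -213.16608695089164 -22.671995369726716 0.123
-197.5 8.24 [-0.04  0.45  0.13]
-181.9 8.8 [0.55 0.   0.7 ]
-166.2 9.35 [ 1.44  1.15 -0.01]
-150.6 9.9 [-0.27 -0.27  0.09]
-134.9 10.45 [-0.5   0.06  0.89]
-119.3 11.01 [-0.35  0.39  0.18]
-103.6 11.57 [-0.12 -0.09 -0.68]
-88.0 12.14 [-0.18 -0.95 -1.1 ]
[np.float64(551.4635455576274), np.float64(27.36203765882548), np.float64(171.89817214083388)] [np.float64(2.8937300868658418), np.float64(-0.0002841326091185259), np.float64(-0.17852107939542217)]
```

View pics/w4.png

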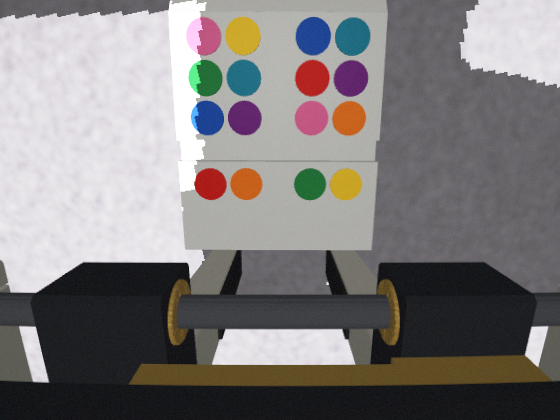

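View pics/sc4c.png

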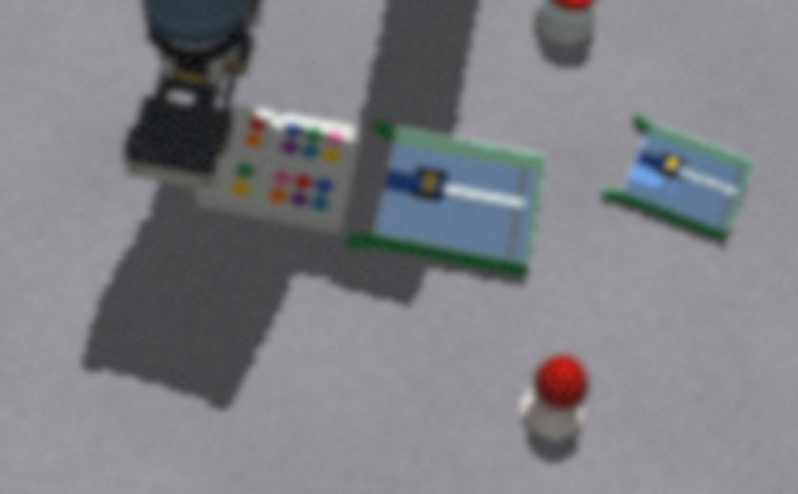

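```bash
python3 - <<'E'
from h import *
p=robot.current_tcp_pos(); h=np.array([np.cos(1.392),np.sin(1.392),0])
print(p, robot.current_gripper_width())
robot.move_linear(p-h*8,speed=60)
q=p+h*20;q[2]=230
robot.move_linear(p-h*8+[0,0,60],speed=150)
robot.move_linear(q,speed=150)
d=grab("wrist","w5");print(robot.current_t(),list(d["eye"]),list(d["orientation"]))
im=d["img"]
cv2.imwrite("pics/w5b.png",cv2.resize(im[0:220,180:400],None,fx=2.7,fy=2.7,interpolation=cv2.INTER_CUBIC))
E
```

```text
[539.23444364 -38.42792452   5.97450996] 0.5030276202294617
14.3833 [np.float64(554.8176217662871), np.float64(46.86283228584455), np.float64(394.7714040183757)] [np.float64(2.8937642950538907), np.float64(0.0018695895905969095), np.float64(-0.17932399697508328)]
```

View pics/w5b.png

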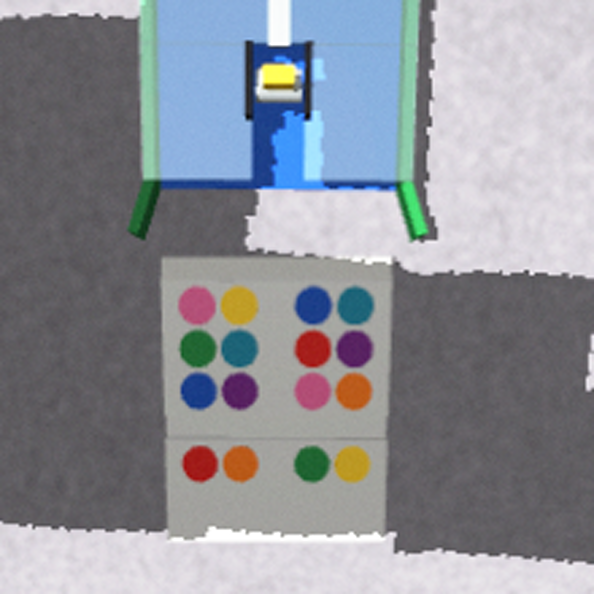

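```bash
python3 - <<'E'
from h import *
d=dict(img=np.zeros((420,560,3)),fovy=66.11285416276644,cx=283.22228239758573,cy=214.59258241879115,k1=-0.03684640749438836,eye=np.array([554.8176,46.8628,394.7714]),orientation=[2.893764295,0.00186959,-0.179323997])
c=lambda *p:np.array(p)/2.7+[180,0]-0.3
m=np.array([566.8,114.8]);cy=1.392;e=np.array([np.cos(cy),np.sin(cy)]);n=np.array([-e[1],e[0]])
def s(name,pts,z):
    P=ray(d,[c(*p) for p in pts],z)[:,:2]; uv=np.c_[(P-m)@e,(P-m)@n]
    v=P[1]-P[0]; print(name,uv.round(1).tolist(),"len %.1f mid %s yaw(line) %.3f  perp %.3f"%(np.hypot(*v),uv.mean(0).round(1),np.arctan2(v[1],v[0]),np.arctan2(v[1],v[0])+np.pi/2))
s("mouth",[(142,182),(416,183)],21)
s("guides out",[(130,234),(428,234)],18)
s("wall L",[(142,182),(139,0)],21)
s("wall R",[(416,183),(420,0)],21)
s("front",[(161.5,258),(393,258)],10.5)
s("rear",[(168,538),(387,538)],16)
s("groove",[(166,438),(389,438)],16)
s("side L",[(168,538),(163,285)],16)
s("side R",[(387,538),(391,285)],16)
s("roller",[(262,76),(298,76)],21)
E
```

```text
mouth [[0.7, 55.4], [0.2, -54.2]] len 109.6 mid [0.5 0.6] yaw(line) -0.183  perp 1.388
guides out [[-18.6, 61.4], [-18.7, -60.2]] len 121.6 mid [-18.6   0.6] yaw(line) -0.180  perp 1.391
wall L [[0.7, 55.4], [66.7, 54.4]] len 66.0 mid [33.7 54.9] yaw(line) 1.377  perp 2.948
wall R [[0.2, -54.2], [66.6, -53.7]] len 66.3 mid [ 33.4 -53.9] yaw(line) 1.400  perp 2.970
front [[-27.2, 49.8], [-27.2, -47.0]] len 96.8 mid [-27.2   1.4] yaw(line) -0.180  perp 1.391
rear [[-145.5, 49.9], [-145.5, -47.2]] len 97.1 mid [-145.5    1.4] yaw(line) -0.179  perp 1.392
groove [[-101.5, 49.4], [-101.6, -46.8]] len 96.2 mid [-101.6    1.3] yaw(line) -0.179  perp 1.392
side L [[-145.5, 49.9], [-38.4, 48.8]] len 107.1 mid [-92.   49.3] yaw(line) 1.381  perp 2.952
side R [[-145.5, -47.2], [-38.5, -45.8]] len 107.0 mid [-92.  -46.5] yaw(line) 1.404  perp 2.975
roller [[39.5, 7.2], [39.4, -6.9]] len 14.1 mid [39.4  0.2] yaw(line) -0.180  perp 1.391
```

```bash
cat > fin.py <<'E'
from h import *
cy=1.3905;e=np.array([np.cos(cy),np.sin(cy)]);n=np.array([-e[1],e[0]])
m=np.array([566.8,114.8])+0.6*n
def go(u,sp,fs=None,v=0,z=6):  # u = tray centre
    p=m+(u-67.5)*e+v*n
    r=robot.move_linear([*p,z],[np.pi,0,cy],speed=sp,f_stop=fs)
    f=robot.current_contact_force(); tc=robot.current_tcp_pos()
    print("u%.1f act%.2f t%.2f Fpush%.1f Flat%.1f Fz%.1f %s"%(u,(tc[:2]-m)@e+67.5,robot.current_t(),-f[:2]@e,f[:2]@n,f[2],r));return r,-f[:2]@e
E
python3 - <<'E'
from fin import *
go(-102,150,z=70)
go(-102,80)
go(-90,40)
for u in (-70,-60,-50,-40):
    r,f=go(u,25,10)
    if r: break
grab("wrist","w6")
E
```

```text
u-102.0 act-101.96 t15.62 Fpush-0.5 Flat-0.0 Fz-0.3 False
u-102.0 act-102.01 t16.57 Fpush0.6 Flat0.2 Fz0.1 False
u-90.0 act-89.60 t17.02 Fpush-0.1 Flat0.3 Fz-0.0 False
u-70.0 act-69.91 t17.98 Fpush-0.4 Flat-0.4 Fz-0.2 False
u-60.0 act-59.75 t18.52 Fpush-1.0 Flat-0.1 Fz0.2 False
u-50.0 act-49.76 t19.07 Fpush0.2 Flat0.5 Fz0.6 False
u-40.0 act-39.75 t19.62 Fpush0.3 Flat0.6 Fz0.4 False
```

View pics/w6.png

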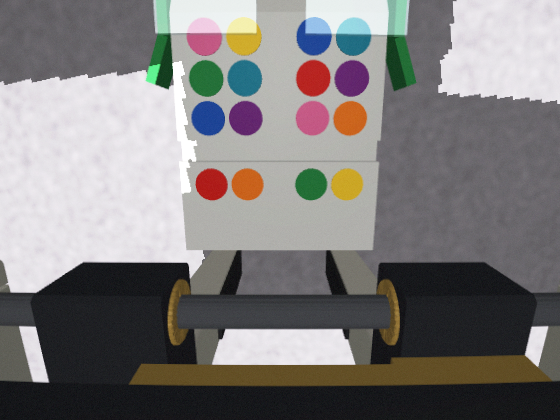

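```bash
python3 - <<'E'
from fin import *
for u in range(-35,36,5):
    r,f=go(u,15,11)
    if r or f>13: break
grab("wrist","w7")
E
```

```text
u-35.0 act-34.86 t20.16 Fpush0.0 Flat-0.3 Fz0.5 False
u-30.0 act-29.83 t20.64 Fpush0.3 Flat-1.2 Fz0.1 False
u-25.0 act-24.80 t21.12 Fpush-0.0 Flat0.5 Fz-0.4 False
u-20.0 act-20.24 t21.61 Fpush3.7 Flat0.1 Fz-0.5 False
u-15.0 act-14.79 t22.09 Fpush1.5 Flat-0.4 Fz1.0 False
u-10.0 act-9.56 t22.57 Fpush0.9 Flat-0.2 Fz-1.0 False
u-5.0 act-4.75 t23.06 Fpush0.5 Flat0.7 Fz-0.5 False
u0.0 act0.28 t23.54 Fpush1.7 Flat0.0 Fz-0.0 False
u5.0 act5.30 t24.02 Fpush2.0 Flat-0.1 Fz-0.1 False
u10.0 act10.30 t24.51 Fpush0.9 Flat-1.1 Fz0.4 False
u15.0 act15.29 t24.99 Fpush0.8 Flat-0.6 Fz0.4 False
u20.0 act20.33 t25.48 Fpush0.9 Flat-0.3 Fz0.7 False
u25.0 act25.31 t25.96 Fpush1.7 Flat-0.5 Fz0.5 False
u30.0 act30.28 t26.44 Fpush1.6 Flat-0.6 Fz-0.5 False
u35.0 act35.28 t26.93 Fpush2.1 Flat-0.3 Fz-0.4 False
```

View pics/w7.png

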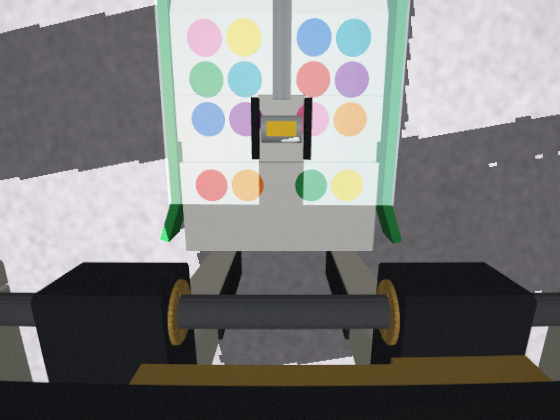

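```bash
python3 - <<'E'
from fin import *
for u in range(36,56):
    r,f=go(u,6,7)
    if r or f>8: break
grab("wrist","w8")
E
```

```text
u36.0 act35.94 t27.29 Fpush2.8 Flat-0.5 Fz-0.7 False
u37.0 act37.00 t27.61 Fpush3.3 Flat-1.1 Fz-0.8 False
u38.0 act38.08 t27.93 Fpush2.4 Flat-1.1 Fz-1.2 False
u39.0 act39.11 t28.24 Fpush3.3 Flat-1.0 Fz0.1 False
u40.0 act40.08 t28.56 Fpush3.0 Flat-0.3 Fz-0.5 False
u41.0 act41.13 t28.88 Fpush2.6 Flat-1.1 Fz-0.1 False
u42.0 act42.18 t29.19 Fpush1.5 Flat-0.8 Fz-0.3 False
u43.0 act43.18 t29.51 Fpush2.8 Flat-1.4 Fz-0.5 False
u44.0 act44.18 t29.82 Fpush0.7 Flat-0.2 Fz0.9 False
u45.0 act45.18 t30.14 Fpush0.6 Flat-0.6 Fz0.1 False
u46.0 act45.91 t30.46 Fpush2.6 Flat-1.2 Fz-0.9 False
u47.0 act46.18 t30.77 Fpush5.2 Flat-0.5 Fz0.2 False
u48.0 act46.41 t31.09 Fpush8.7 Flat0.4 Fz1.0 False
```

View pics/w8.png

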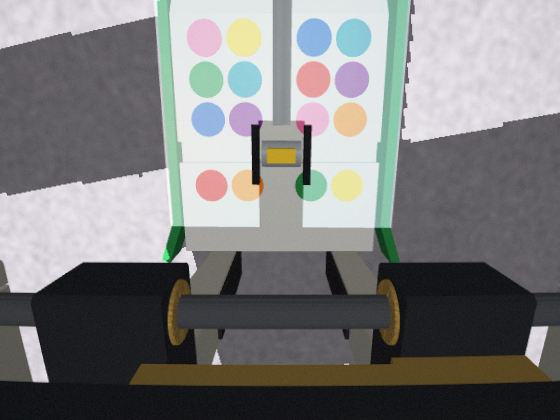

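```bash
python3 - <<'E'
from fin import *
for u in (48.5,49):
    r,f=go(u,4,5)
    if r or f>11: break
robot.sleep(0.3); f=robot.current_contact_force(); print(f)
p=robot.current_tcp_pos();b=np.array([*(-e*12),0])
robot.move_linear(p+b,speed=30)
robot.move_linear(p+b+[0,0,60],speed=120)
q=p+b-np.array([*(e*25),0]);q[2]=150
robot.move_linear(q,speed=150)
d=grab("wrist","w9");print(robot.current_t(),list(d["eye"]),list(d["orientation"]))
cv2.imwrite("pics/w9b.png",cv2.resize(d["img"][0:220,160:400],None,fx=2.7,fy=2.7,interpolation=cv2.INTER_CUBIC))
E
```

```text
u48.5 act46.48 t31.42 Fpush9.7 Flat-0.5 Fz2.9 False
u49.0 act46.59 t31.69 Fpush12.0 Flat-0.5 Fz2.0 False
[ -1.15689065 -11.57308074   2.42699509]
34.0583 [np.float64(567.9448590971039), np.float64(123.62656596891341), np.float64(314.85704708131675)] [np.float64(2.8936840623632474), np.float64(0.0015302934339056495), np.float64(-0.18089066870328385)]
```

View pics/w9b.png

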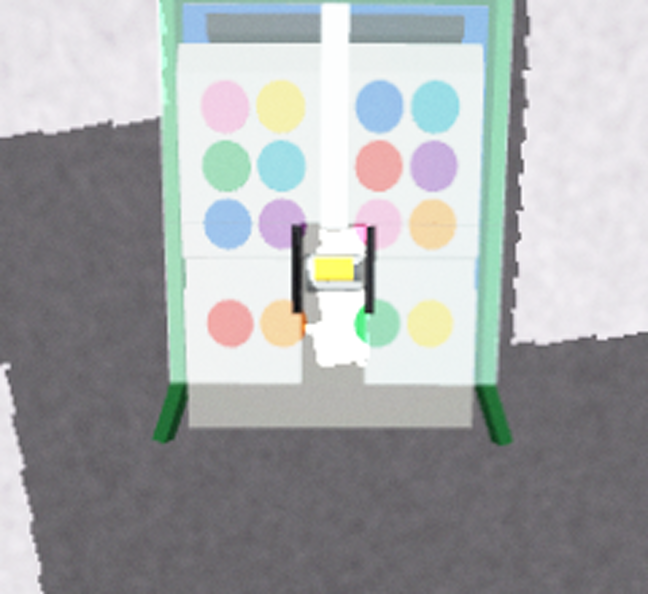

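```bash
python3 - <<'E'
from fin import *
d=dict(img=np.zeros((420,560,3)),fovy=66.11285416276644,cx=283.22228239758573,cy=214.59258241879115,k1=-0.03684640749438836,eye=np.array([567.945,123.6266,314.857]),orientation=[2.893684,0.00153,-0.18089])
c=lambda *p:np.array(p)/2.7+[160,0]-0.3
def s(nm,p,z):
    P=ray(d,[c(*p)],z)[0,:2]-m; print(nm,z,(P@e).round(1),(P@n).round(1))
s("rear",(330,428),16);s("front",(330,43),10.5);s("line257",(330,257),16);s("line225",(330,225),16);s("line225",(330,225),21);s("mouth",(330,384),21)
for z in(16,19,21,25,30): s("roller",(333,268),z)
s("fork",(333,225),30);s("fork",(333,312),30)
s("stop near",(330,42),18);s("rearL",(189,428),16);s("rearR",(473,428),16)
s("stop strip front",(330,14),18)
print("cam u",(d["eye"][:2]-m)@e)
E
python3 - <<'E'
from h import *
d=grab("side","s9"); 
cv2.imwrite("pics/s9b.png",cv2.resize(d["img"][195:265,165:265],None,fx=7,fy=7,interpolation=cv2.INTER_CUBIC))
E
```

```text
rear 16 -13.5 1.5
front 10.5 106.8 1.4
line257 16 41.6 1.4
line225 16 51.4 1.4
line225 21 50.7 1.4
mouth 21 1.3 1.5
roller 16 38.2 0.5
roller 19 37.9 0.5
roller 21 37.7 0.5
roller 25 37.3 0.4
roller 30 36.8 0.4
fork 30 49.4 0.4
fork 30 23.6 0.4
stop near 18 104.6 1.3
rearL 16 -13.4 49.4
rearR 16 -13.5 -47.0
stop strip front 18 112.5 1.3
cam u 8.888848760259679
```

View pics/s9b.png

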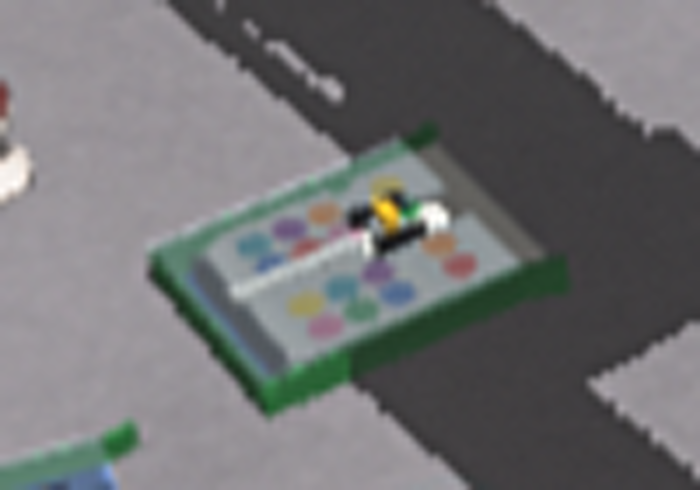

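```bash
python3 - <<'E'
from fin import *
for t in (-0.75,):
    ori=(R.from_euler('xyz',[np.pi,0,cy])*R.from_euler('y',-t)).as_euler('xyz')
    ori2=(R.from_euler('xyz',[np.pi,0,cy])*R.from_euler('y',t)).as_euler('xyz')
    for o in (ori,ori2): print(R.from_euler('xyz',o).as_matrix()[:,2].round(2))
    o=[x for x in (ori,ori2) if R.from_euler('xyz',x).as_matrix()[:,2][:2]@e>0][0]
p=[*(m-100*e),60]
print(robot.inverse_kinematics(p,o))
robot.move_ptp(p,o)
d=grab("wrist","w10");print(robot.current_t(),list(d["eye"]),list(d["orientation"]))
print(proj(d,[[*(m+37*e),20]]),(d["eye"][:2]-m)@e)
E
```

```text
[ 0.12  0.67 -0.73]
[-0.12 -0.67 -0.73]
[-0.62931957  0.56325974  1.79835129  0.70279396  1.25340663 -0.84080912]
35.0417 [np.float64(537.1540696704432), np.float64(-46.77488184314913), np.float64(227.39269572244103)] [np.float64(-2.6400646601615385), np.float64(0.00136897088675636), np.float64(-0.18039477188594533)]
[[283.05563364 125.92278625]] -164.27199066398006
```

View pics/w10.png

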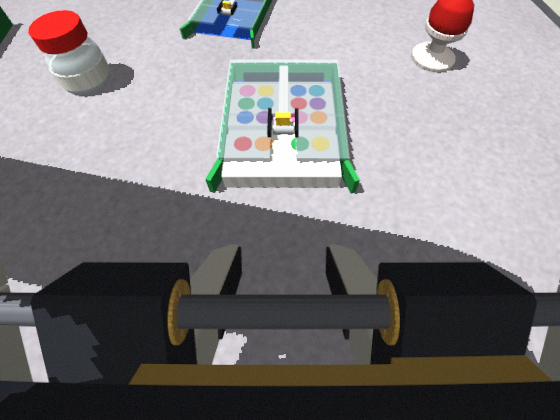

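```bash
python3 - <<'E'
import cv2
im=cv2.imread("pics/w10.png")
cv2.imwrite("pics/w10b.png",cv2.resize(im[85:165,235:335],None,fx=7,fy=7,interpolation=cv2.INTER_CUBIC))
E
```

```text
(no output)
```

View pics/w10b.png

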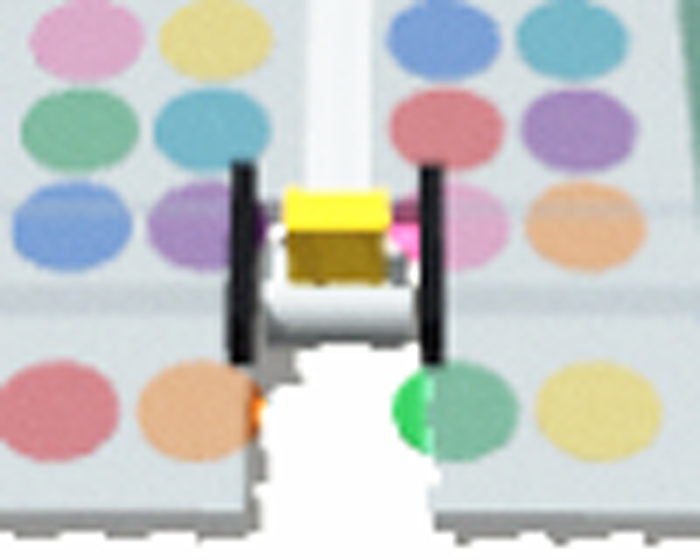

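```bash
python3 - <<'E'
from fin import *
d=dict(img=np.zeros((420,560,3)),fovy=66.11285416276644,cx=283.22228239758573,cy=214.59258241879115,k1=-0.03684640749438836,eye=np.array([537.154,-46.775,227.393]),orientation=[-2.640064660,0.001368971,-0.180394772])
def row(u,z): return (proj(d,[[*(m+u*e+0.6*n),z]])[0,1]-85+.4)*7
print("rear top",row(-13.4,16),"groove front edge",row(41.65,16),"groove rear edge",row(31.65,16),"mouth",row(1,21),"seam",row(50.7,21))
for uc in (35.7,36.65,37.3):
  for h in (0,1,2,3):
    a=np.linspace(0,2*np.pi,90); r=[row(uc+6*np.cos(x),19+h+6*np.sin(x)) for x in a]
    print(uc,h,"roller rows",round(min(r)),round(max(r)))
E
```

```text
rear top 641.5502359962768 groove front edge 284.7627869172264 groove rear edge 344.36373867311784 mouth 514.1192970491023 seam 203.34883371223077
35.7 0 roller rows 253 353
35.7 1 roller rows 247 347
35.7 2 roller rows 241 341
35.7 3 roller rows 235 336
36.65 0 roller rows 247 347
36.65 1 roller rows 241 341
36.65 2 roller rows 235 336
36.65 3 roller rows 229 330
37.3 0 roller rows 243 343
37.3 1 roller rows 237 337
37.3 2 roller rows 231 332
37.3 3 roller rows 225 326
```

```bash
python3 - <<'E'
from h import *
d=grab("scene","sc11")
a=cv2.imread("pics/scene0.png").astype(int);b=d["img"].astype(int)
for n,(x,y,w) in dict(jar=(360,192,14),cup=(357,295,16),basket=(141,204,24)).items():
    print(n,np.abs(a-b)[y-w:y+w,x-w:x+w].mean().round(1))
print(robot.current_t(),robot.current_contact_force().round(1)); robot.hand_in()
E
```

```text
jar 1.8
cup 1.8
basket 29.9
35.0917 [ 0.1  0.7 -0.3]
the job is handed in; nothing more can be done
```

View pics/sc11.png

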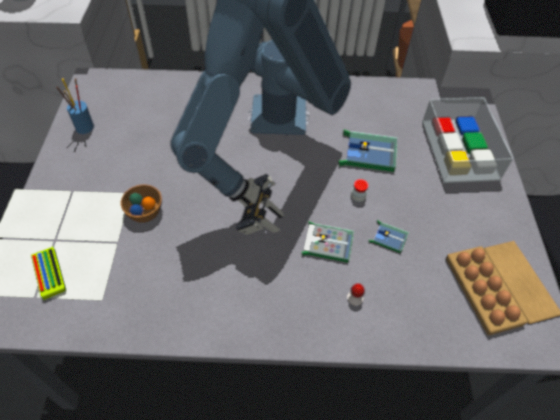

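The tray is home in the middle-sized case and the job is handed in at about 35 s. I pushed its rear face with two half-open fingers, along a gentle curve into line and then straight in, sloping end first.

**Forces:** The drag was about 1–4 N. It fell to about 0.6 N near the groove, then rose steeply to 12 N over about 0.7 mm. I took that as the end stop and backed off.

**Roller in the groove:** After backing off, the tray's centre was about 47 mm inside the mouth, or 13 mm short of the case's origin. In a tilted close view the roller's lower edge matched a fully dropped roller, about 0 to 1 mm, not the 3 mm of riding on the tray. Roller and groove lined up to about 0.7 mm, which is within measuring error.

**Other things:** The gripper was clear of everything at hand-in. The jar and egg cup regions of the scene image are unchanged. The basket's region failed the same before-and-after comparison (29.9 against 1.8). Its outline is still at pixel (141,204), and I put the difference down to the arm's shadow, which covered it at the start. The arm never went near it.

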